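# Pin the retaining bar of a dish rocker

## Task

Swing the blue retaining bar shut across the front of the dish rocker and lock it there: thread the red-handled locking pin down through the steel eye at the bar's end and on into the hole of the catch block beneath, until its collar sits on the eye, then let go. The catch block is clamped somewhere along its adjusting slot and its hole disappears under the bar, so line the two holes up by feel, pressing only lightly, and leave the dishes, the vial and the stopper where they are.

Things in the scene. Friction and masses are not known exactly. Their poses are not given: they have to be found in the camera images.
- deck: the dish rocker: white plate on feet, fixed, 160 x 200 mm, top 20 mm above the bench, low aluminium fences behind and beside. Origin on the bench under it (plate from x = -90 to 70, y = -100 to 100 mm); its x points to its back, y along the front edge towards the bar's pivot, z up. The bar's vertical pivot is at x = -45, y = 65 mm
- slot_mid (a point): middle of the catch block's travel, deck frame (-45, -65, 48) mm; stays there. The aluminium catch block, 56 (deck x) x 34 x 20 mm, top 48 mm above the bench, has a vertical through hole, 15 mm wide, at its centre. It is clamped with the hole up to 11 mm either side of this point along the deck's x (not reported); its rubber pad yields 3 mm downward at 2.5 N/mm
- bar (a joint): angle (rad) of the blue bar about its vertical pivot: 0 = shut, the eye over slot_mid; grows as it opens away from the dishes, towards the deck's -x; stops at -0.16 and 1.2. Slightly stiff (about 1 N at the eye), it stays where left and can be pushed or led by the pin. With eye and catch hole in line it is within 0.085 of 0
- eye (a point): centre of the top mouth of the hole in the steel eye plate at the bar's free end, 130 mm from the pivot. The plate is 34 x 34 mm and 14 mm thick, 54 to 68 mm above the bench, so 6 mm clear over the catch block; the vertical hole goes right through, 14.5 mm wide, slightly chamfered
- pin_grip (a point): centre of the red handle, 16 mm wide, 36 mm high, of the loose upright locking pin (80 mm long, 60 g). Under the handle a dark collar, 24 mm wide, 4 mm thick, underside 22 mm below this point; then a steel shank 12 mm wide, 40 mm long, tip 62 mm below this point, tapering over the last 5 mm to 9 mm. Site z points up the pin. Home, this point is 22 mm above eye
- stand: grey block, fixed, 50 x 50 x 46 mm, origin at the centre of its underside; the pin stands in its central hole (15 mm wide, 43 mm deep), collar on the block's top
- dish_a_mid (a point): a closed petri dish lying on the deck, 61 mm diameter, 15 mm high; its centre. Leave it
- dish_b_mid (a point): a second such dish on the deck; its centre. Leave it
- vial_mid (a point): glass vial standing on the bench, 23 mm diameter, 62 mm high; its centre. Leave it
- stopper_mid (a point): red rubber stopper standing on the bench, 27 mm diameter, 24 mm high; its centre. Leave it

How it is judged:
By the outcome, as a careful person would: the job done as asked, in the order asked, and still so for the second after the job is handed in, with the robot touching nothing.
It also fails if it takes over 58 s, if anything falls off the work surface, if the arm or the gripper's body presses on something with over 40 N, if the wrist force passes 120 N, or if a joint passes its speed limit or range.

## Robot

A 6-joint arm with a two-finger parallel gripper is mounted at the origin on a cart in front of the work surface, level with it; the furniture and walls round the work are solid. World frame = base frame: x ahead of the robot, y to its left, z up, the work surface at z = 0. Lengths are in m, angles in rad, forces in N, time in s.
With the tool pointing down it reaches from about 0.3 to 0.875 m from the base axis. Payload 6.4 kg.
Tool frame: the origin (TCP) lies midway between the tips of the shut fingers; the grasp point (between the pads) lies 19 mm behind it; y points along the fingers, z is the direction in which the jaws open and shut, and the axes are right-handed (so a half turn about y gives the same grasp; the last joint's range is limited). The gripper opens to 85 mm and grips with 20 to 120 N. Pads are 22 mm wide; open, the fingers measure 114 mm over their backs; the gripper's body (76 mm by 85 mm) begins 54 mm behind the grasp point. The pads swing forward as they close: fully open they stand 13 mm farther back than shut.
Start: joints at [1.14, 0.181, 1.607, -0, 1.354, -0.206], TCP at [0.128, 0.561, 0.197] pointing down, gripper open.
Joint ranges: [-2.99, 2.99], [-0.89, 2.07], [0.3, 2.58], [-1.14, 4.28], [0, 2.63], [-3.12, 3.12]. Speed limits (rad/s): [2.57, 2.57, 3.01, 3.14, 3.14, 3.14].

## Interface

Orientations are given as a unit quaternion [x, y, z, w].
In Python, from plant import observe, capture, job_done gives the robot as it stands.
- The arm moves only by the tool carry_out, never from a script. Its argument "plan" is a list of rows, each an object with "translation": the shift along the tool's x, y, z in m, a list of three; "delta_rot": the turn, a rotation vector about the tool's x, y, z in degrees, a list of three. In form: [{"translation": [tx, ty, tz], "delta_rot": [ax, ay, az]}, ...]. A call has 1 to 20 rows; each row shifts and turns the commanded pose from where the row before left it, along the tool's axes as they then stand; what a row does not reach is not made up. A row lasts 1/8 s, in which the tool goes at most 62.5 mm and 10.7 degrees, less where a joint would pass 70% of its speed; a pose out of reach is approached as far as the arm can. A call with a gripper value outside its range is refused whole. "grip" is the opening, from 0 (shut) to 1 (fully open), set as the call begins (left out, the last holds). The fingers move at their own pace and stop on an object; "force" is the grip in N (left out, the last holds). Time passes only in rows, so rows that do not move let the fingers close. It gives the time, the measured TCP pose, the force and the opening at its end, in the units of the state.
- observe(): the state, without advancing time (a new reading comes with each control period).
- capture(name): name is "scene" or "top" or "wrist"; returns a dict with "image" (420x560x3 uint8, blue, green, red), "fov_y" (degrees; the focal length in pixels is half the picture's height over the tangent of half this angle, whatever the lens; pixels are square), "cx", "cy" (the principal point, pixels), "T" (4x4, takes a point from camera to world coordinates). Camera axes: x right, y up, looking along -z (the intrinsics and any distortion apply to the point x, -y, -z); pixel columns grow to the right and rows downward; lengths in m; the calibration is good to about 2 mm. A picture is of the moment at which its call begins. There is no depth.
- job_done(): hands the job in, once; it reports no verdict.
The state is a dict: "t": time; "joint_positions": joint angles; "qd": joint speeds; "tau": joint torques, N m; "eef_pos": TCP position; "ee_rot": TCP orientation; "force": force on the tool from outside, world axes, zero at the start; "torque": the same for the moment, N m; "finger_gap": finger opening in m.
Only numpy, scipy, OpenCV 4.12 (cv2) and the standard library are available. Lean on these libraries where they do the work, as an engineer would, in place of code of your own. Each camera call takes 0.05 s, during which the arm holds its last target.

## Working session

There is one attempt and no reset: what is moved stays moved. The work goes in short steps, Python scripts to look and compute and a tool call to move; the robot and the scene stay as the last step left them, time stands still between calls to the robot, and variables do not carry over. Pictures are saved under pics/ and viewed, and the job is handed in when it is done.

Besides the shell and the picture viewer there is one more tool, called after "Call:" as name(argument=value, ...) on one line, values as JSON. carry_out: Moves the arm, as the interface text tells. Its arguments: {"type":"object","properties":{"plan":{"type":"array"},"grip":{"type":"number"},"force":{"type":"number"}},"required":["plan"]}

```bash
mkdir -p pics; ls; python3 - <<'E'
from plant import observe,capture
import cv2,numpy as np
print(observe())
for n in ["scene","top","wrist"]:
    c=capture(n); cv2.imwrite(f"pics/{n}0.png",c["image"]); np.save(f"pics/{n}0.npy",c,allow_pickle=True)
    print(n,{k:v for k,v in c.items() if k!="image"})
E
```

```text
pics
{'t': 0.0, 'joint_positions': array([ 1.13969739e+00,  1.81560264e-01,  1.60799120e+00,  2.51422317e-05,
        1.35379612e+00, -2.06299292e-01]), 'qd': array([ 0.00051599, -0.00045452,  0.00093295,  0.00014445,  0.00108295,
        0.00130989]), 'tau': array([ 1.99375005e-03, -4.44883740e+01, -3.51331544e+01, -6.56030784e-05,
        9.05100169e-03,  1.81128691e-06]), 'eef_pos': array([0.12789121, 0.55998048, 0.19648152]), 'ee_rot': array([ 0.7032308 , -0.07951596,  0.07911066, -0.7020578 ]), 'force': array([-0.27306639,  0.60535105, -1.5240412 ]), 'torque': array([-0.01277317,  0.02182372,  0.03271674]), 'finger_gap': 0.08550299185346125}
scene {'fov_y': 50.06661080328162, 'cx': 278.41997173494786, 'cy': 209.0318060871228, 'T': array([[ 0.77886494,  0.49142764, -0.3897028 ,  0.1995924 ],
       [-0.62714011,  0.602251  , -0.49395245, -0.60152686],
       [-0.00804298,  0.6291205 ,  0.77726618,  0.83625401],
       [ 0.        ,  0.        ,  0.        ,  1.        ]])}
top {'fov_y': 48.70761426127865, 'cx': 280.36863184266383, 'cy': 212.09072602239564, 'T': array([[-0.02263909,  0.99359484, -0.1107103 ,  0.46082475],
       [-0.99967636, -0.02378365, -0.00902856, -0.09257159],
       [-0.01160382,  0.11047007,  0.99381171,  1.24804029],
       [ 0.        ,  0.        ,  0.        ,  1.        ]])}
wrist {'fov_y': 66.20069807625669, 'cx': 285.35455905231794, 'cy': 211.50892487428172, 'T': array([[ 0.22344441, -0.92559756, -0.30551882,  0.04839475],
       [ 0.97471417,  0.21147388,  0.07218778,  0.57817237],
       [-0.00220758, -0.31392348,  0.94944572,  0.37330515],
       [ 0.        ,  0.        ,  0.        ,  1.        ]])}
```

View pics/scene0.png

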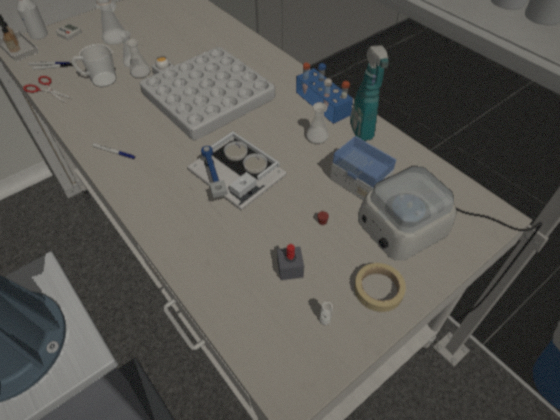

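View pics/top0.png

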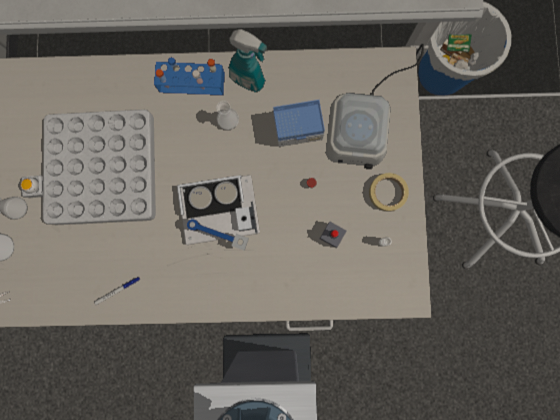

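View pics/wrist0.png

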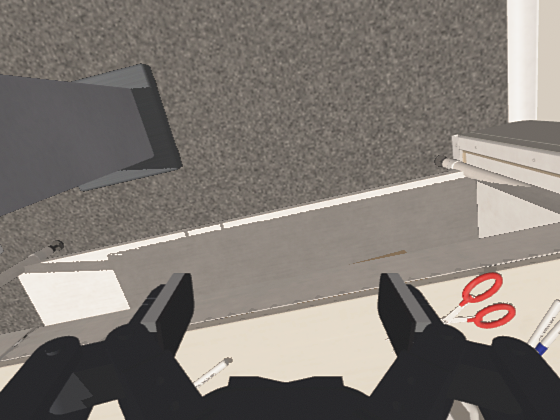

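```bash
cat > h.py <<'E'
import numpy as np,cv2
def K(c): return (c["image"].shape[0]/2)/np.tan(np.radians(c["fov_y"]/2))
def ray(c,u,v):
    f=K(c); d=np.array([(u-c["cx"])/f,-(v-c["cy"])/f,-1.]); T=c["T"]; return T[:3,3],T[:3,:3]@d
def onz(c,u,v,z):
    o,d=ray(c,u,v); return o+d*(z-o[2])/d[2]
def proj(c,p):
    T=c["T"]; q=T[:3,:3].T@(np.array(p)-T[:3,3]); f=K(c); return c["cx"]+f*q[0]/-q[2], c["cy"]-f*q[1]/-q[2]
def tri(obs):
    A=np.zeros((3,3));b=np.zeros(3);L=[]
    for c,u,v in obs:
        o,d=ray(c,u,v); d=d/np.linalg.norm(d);P=np.eye(3)-np.outer(d,d);A+=P;b+=P@o;L.append((P,o))
    x=np.linalg.solve(A,b); return x,[np.linalg.norm(P@(x-o)) for P,o in L]
def load(n): return np.load(f"pics/{n}.npy",allow_pickle=True).item()
def crop(c,u0,v0,u1,v1,s,name): cv2.imwrite(f"pics/{name}.png",cv2.resize(c["image"][v0:v1,u0:u1],None,fx=s,fy=s,interpolation=cv2.INTER_CUBIC))
E
python3 - <<'E'
from h import *
t=load("top0");s=load("scene0")
crop(t,165,165,265,255,6,"tc1");crop(s,180,130,320,280,4,"sc1");crop(t,295,165,405,255,6,"tc2")
E
```

```text
(no output)
```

View pics/tc1.png

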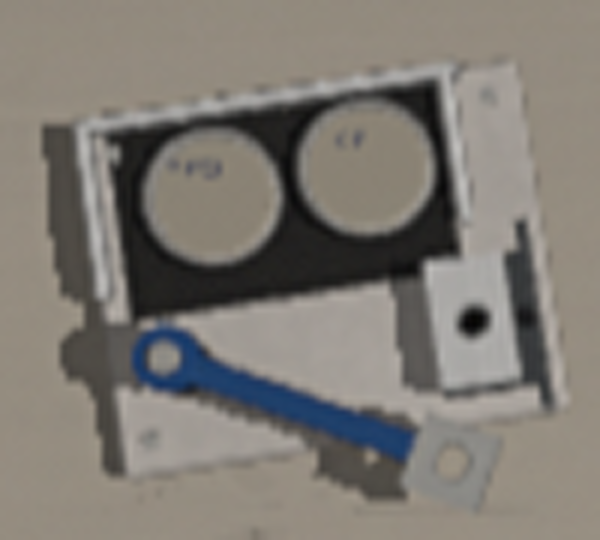

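View pics/sc1.png

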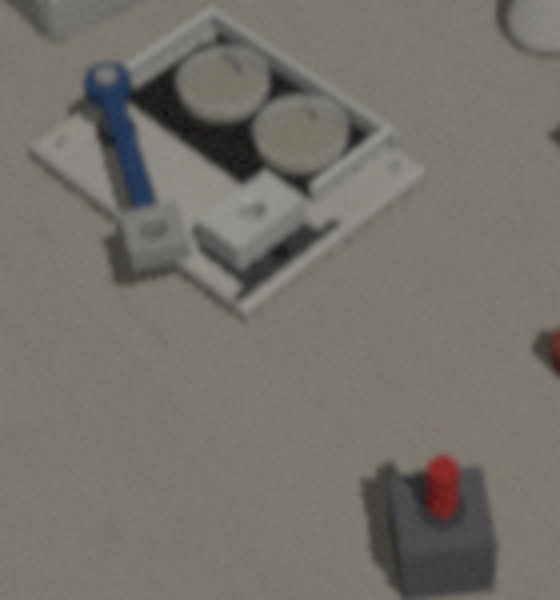

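View pics/tc2.png

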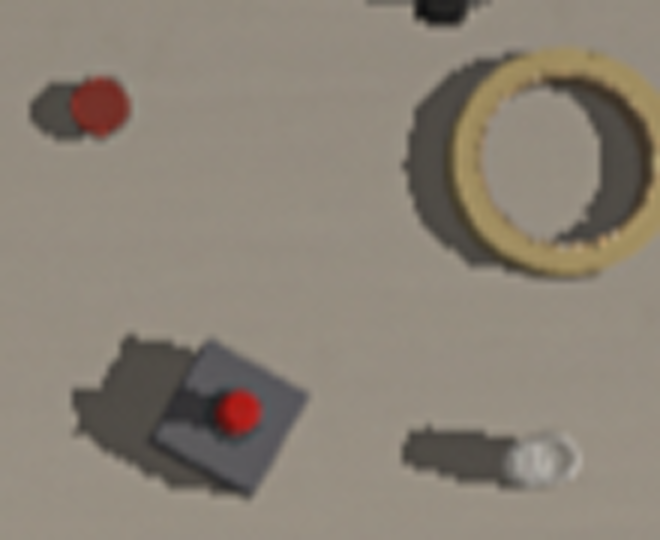

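```bash
python3 - <<'E'
from h import *
np.set_printoptions(precision=4,suppress=True)
t=load("top0");s=load("scene0")
a=lambda U,V,u0,v0,k:(u0+(U+.5)/k-.5,v0+(V+.5)/k-.5)
P=lambda n,U,V,z,w=1:print(n,onz(t,*a(U,V,165 if w==1 else 295,165,6),z))
S=lambda n,U,V,z:print("  scene",n,onz(s,*a(U,V,180,130,4),z))
P("pivot",164,357,.068);S("pivot",107,75,.068)
P("eye",455,460,.068);S("eye",153,230,.068)
P("catch",474,321,.048);S("catch",254,210,.048)
P("frontR",567,405,.02);S("frontR",247,318,.02)
P("frontL",125,476,.02);S("frontL",32,150,.02)
P("backR",518,62,.02);S("backR",424,170,.02)
P("pin top",240,411,.086,2);S("pin",443,467,.086)
for n,U,V in [("st",210,340),("st",310,398),("st",248,496),("st",150,438)]:P(n,U,V,.046,2)
print(tri([(t,*a(240,411,295,165,6)),(s,*a(443,467,180,130,4))]))
print(tri([(t,*a(164,357,165,165,6)),(s,*a(107,75,180,130,4))]))
P("stopper",99,106,.024,2);P("vial",540,458,.062,2)
E
```

```text
pivot [0.5668 0.145  0.068 ]
  scene pivot [0.5678 0.1496 0.068 ]
eye [0.5201 0.0215 0.068 ]
  scene eye [0.5178 0.0247 0.068 ]
catch [0.5811 0.0144 0.048 ]
  scene catch [0.5814 0.0163 0.048 ]
frontR [ 0.5456 -0.0238  0.02  ]
  scene frontR [ 0.5416 -0.0283  0.02  ]
frontL [0.5188 0.172  0.02  ]
  scene frontL [0.5163 0.1688 0.02  ]
backR [ 0.7001 -0.0045  0.02  ]
  scene backR [ 0.6973 -0.0017  0.02  ]
pin top [ 0.5341 -0.2166  0.086 ]
  scene pin [ 0.5338 -0.2152  0.086 ]
st [ 0.5677 -0.2089  0.046 ]
st [ 0.5416 -0.2512  0.046 ]
st [ 0.5   -0.223  0.046]
st [ 0.5259 -0.1816  0.046 ]
(array([ 0.5336, -0.2161,  0.0874]), [np.float64(0.0005068656541364993), np.float64(0.0005068656541364286)])
(array([0.5658, 0.1443, 0.0731]), [np.float64(0.0006022120443459932), np.float64(0.0006022120443459923)])
stopper [ 0.6754 -0.1653  0.024 ]
vial [ 0.5127 -0.3456  0.062 ]
```

```bash
cat >> h.py <<'E'
from scipy.spatial.transform import Rotation as Ro
def tool():
    from plant import observe
    o=observe(); return o,Ro.from_quat(o["ee_rot"]).as_matrix()
def shift(target):
    o,R=tool(); return R.T@(np.array(target)-o["eef_pos"])
E
python3 - <<'E'
from h import *
np.set_printoptions(precision=4,suppress=True)
o,R=tool();print(R);print(shift([.5,.03,.2]));
w=load("wrist0");print(proj(w,o["eef_pos"]))
# camera in tool frame
print(R.T@(w["T"][:3,3]-o["eef_pos"]))
E
```

```text
[[ 0.9748 -0.0005  0.2229]
 [-0.2229 -0.0012  0.9748]
 [-0.0003 -1.     -0.0013]]
[ 0.4808 -0.0029 -0.4338]
(np.float64(286.3085531669569), np.float64(248.24278634198228))
[-0.0817 -0.1766 -0.0004]
```

Call:
carry_out(plan=[{"translation": [0.04,0,-0.036],"delta_rot": [0,0,0]},{"translation": [0.04,0,-0.036],"delta_rot": [0,0,0]},{"translation": [0.04,0,-0.036],"delta_rot": [0,0,0]},{"translation": [0.04,0,-0.036],"delta_rot": [0,0,0]},{"translation": [0.04,0,-0.036],"delta_rot": [0,0,0]},{"translation": [0.04,0,-0.036],"delta_rot": [0,0,0]},{"translation": [0.04,0,-0.036],"delta_rot": [0,0,0]},{"translation": [0.04,0,-0.036],"delta_rot": [0,0,0]},{"translation": [0.04,0,-0.036],"delta_rot": [0,0,0]},{"translation": [0.04,0,-0.036],"delta_rot": [0,0,0]},{"translation": [0.04,0,-0.036],"delta_rot": [0,0,0]},{"translation": [0.04,0,-0.036],"delta_rot": [0,0,0]},{"translation": [0,0,0],"delta_rot": [0,0,0]},{"translation": [0,0,0],"delta_rot": [0,0,0]}])

```text
t: 1.9
eef_pos: [0.4991, 0.0327, 0.1968]
ee_rot: [-0.702, 0.08, -0.079, 0.703]
force: [-0.5, 1.4, -0.5]
finger_gap: 0.0853
```

```bash
python3 - <<'E'
from h import *
from plant import capture
c=capture("wrist");np.save("pics/wrist1.npy",c,allow_pickle=True);cv2.imwrite("pics/wrist1.png",c["image"])
o,R=tool();print(o["eef_pos"],o["t"],o["force"])
E
```

```text
[0.49896186 0.0332075  0.19696631] 1.95 [-0.06222994  0.22163    -0.27688334]
```

View pics/wrist1.png

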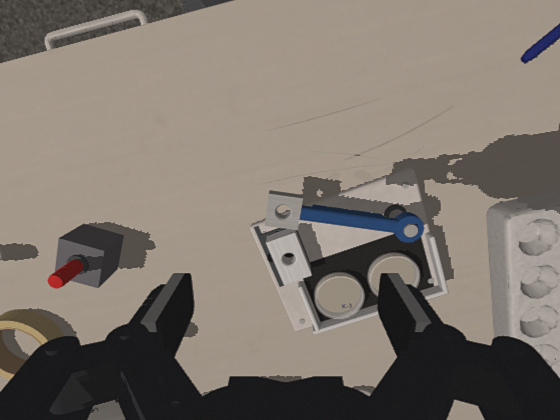

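```bash
python3 - <<'E'
from h import *
c=load("wrist1")
crop(c,240,165,450,345,3.8,"wc1");crop(c,30,210,140,300,6,"wc2")
E
```

```text
(no output)
```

View pics/wc1.png

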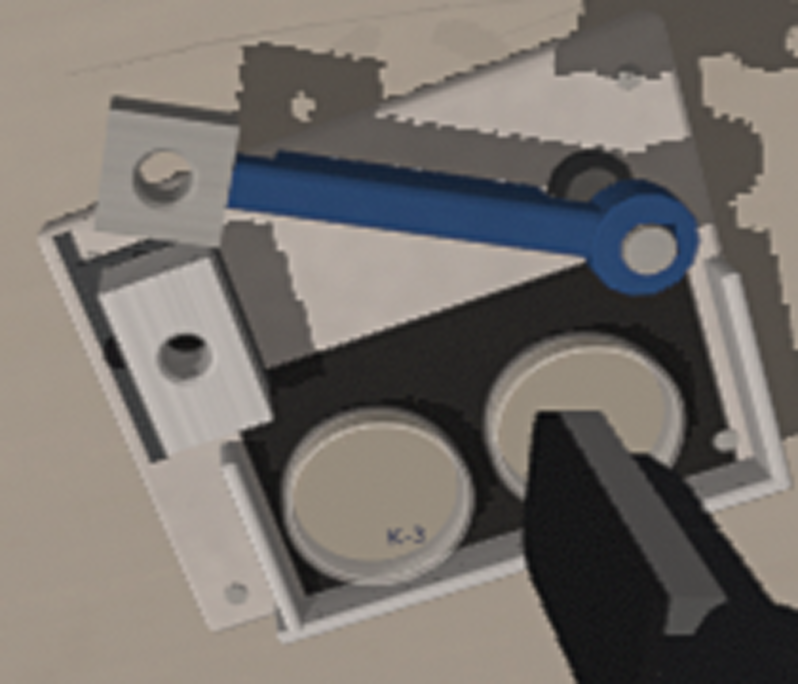

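View pics/wc2.png

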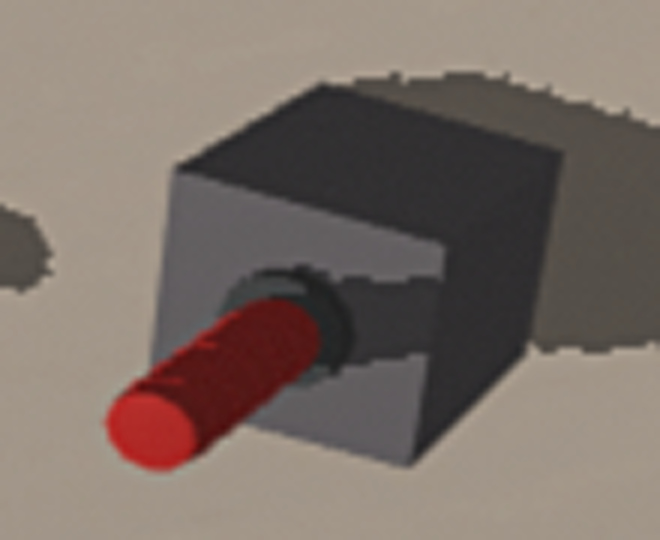

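```bash
python3 - <<'E'
from h import *
np.set_printoptions(precision=4,suppress=True)
c=load("wrist1");t=load("top0");s=load("scene0")
a=lambda U,V,u0,v0,k:(u0+(U+.5)/k-.5,v0+(V+.5)/k-.5)
P=lambda n,U,V,z:print(n,onz(c,*a(U,V,240,165,3.8),z))
P("eye",164,178,.068);P("pivot",640,238,.068);P("pivotscrew",648,249,.07);P("catch",186,352,.048)
P("plate backR",211,631,.02);P("plate frontR",40,228,.02);P("frontL",655,15,.02)
print("pin",onz(c,*a(154,430,30,210,6),.086))
print("eye tri",tri([(c,*a(164,178,240,165,3.8)),(t,*a(455,460,165,165,6)),(s,*a(153,230,180,130,4))]))
print("pin tri",tri([(c,*a(154,430,30,210,6)),(t,*a(240,411,295,165,6)),(s,*a(443,467,180,130,4))]))
print("catch tri",tri([(c,*a(186,352,240,165,3.8)),(t,*a(474,321,165,165,6)),(s,*a(254,210,180,130,4))]))
print("piv tri",tri([(c,*a(648,249,240,165,3.8)),(t,*a(164,357,165,165,6)),(s,*a(107,75,180,130,4))]))
E
```

```text
eye [0.5172 0.0254 0.068 ]
pivot [0.5621 0.1455 0.068 ]
pivotscrew [0.5648 0.1466 0.07  ]
catch [0.5775 0.0178 0.048 ]
plate backR [ 0.6971 -0.0002  0.02  ]
plate frontR [ 0.5398 -0.0195  0.02  ]
frontL [0.5159 0.1722 0.02  ]
pin [ 0.5323 -0.2146  0.086 ]
eye tri (array([0.5185, 0.0239, 0.0672]), [np.float64(0.0016856400965692252), np.float64(0.0028532950811061748), np.float64(0.001335910008405038)])
pin tri (array([ 0.5336, -0.2158,  0.0855]), [np.float64(0.0010316148832841448), np.float64(0.0010333256440144222), np.float64(0.0007711413695165229)])
catch tri (array([0.5807, 0.0164, 0.046 ]), [np.float64(0.0023453322282902147), np.float64(0.0019202336313012699), np.float64(0.0017224396994992691)])
piv tri (array([0.5656, 0.1455, 0.0713]), [np.float64(0.0015123392575237184), np.float64(0.0014624362351268762), np.float64(0.0006857630164589226)])
```

```bash
python3 - <<'E'
from h import *
print(shift([.5334,-.2155,.125]))
E
```

```text
[ 0.08899898  0.07179225 -0.23483102]
```

Call:
carry_out(plan=[{"translation": [0.011,0.004,-0.029],"delta_rot": [0,0,0]},{"translation": [0.011,0.004,-0.029],"delta_rot": [0,0,0]},{"translation": [0.011,0.009,-0.029],"delta_rot": [0,0,0]},{"translation": [0.011,0.009,-0.029],"delta_rot": [0,0,0]},{"translation": [0.011,0.009,-0.029],"delta_rot": [0,0,0]},{"translation": [0.011,0.009,-0.03],"delta_rot": [0,0,0]},{"translation": [0.011,0.014,-0.03],"delta_rot": [0,0,0]},{"translation": [0.012,0.014,-0.03],"delta_rot": [0,0,0]},{"translation": [0,0,0],"delta_rot": [0,0,0]},{"translation": [0,0,0],"delta_rot": [0,0,0]}], grip=0.6)

```text
t: 3.2
eef_pos: [0.5342, -0.2149, 0.1256]
ee_rot: [-0.702, 0.079, -0.079, 0.703]
force: [-0.2, 0.2, 0.1]
finger_gap: 0.0513
```

```bash
python3 - <<'E'
from h import *
from plant import capture
c=capture("wrist");np.save("pics/wrist2.npy",c,allow_pickle=True);cv2.imwrite("pics/wrist2.png",c["image"])
o,R=tool();print(o["eef_pos"],o["t"],o["force"],o["finger_gap"],proj(c,o["eef_pos"]))
E
```

```text
[ 0.53433871 -0.21488907  0.12588468] 3.25 [-0.27537646 -0.55906107 -0.61238599] 0.05113282290438809 (np.float64(286.19469780357383), np.float64(248.5695015190717))
```

View pics/wrist2.png

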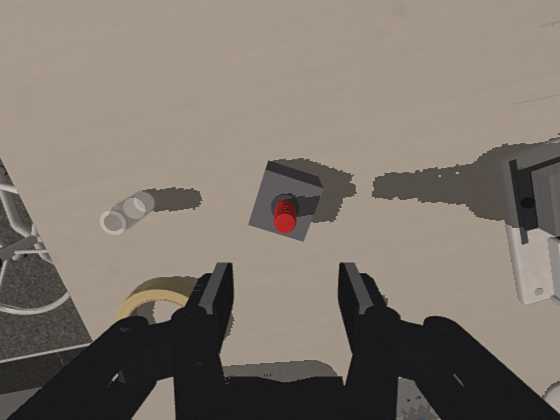

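```bash
python3 - <<'E'
from h import *
c=load("wrist2")
m=cv2.inRange(cv2.cvtColor(c["image"],cv2.COLOR_BGR2HSV),(0,150,150),(8,255,255))|cv2.inRange(cv2.cvtColor(c["image"],cv2.COLOR_BGR2HSV),(172,150,150),(180,255,255))
n,l,st,ce=cv2.connectedComponentsWithStats(m)
for i in range(1,n):
    if st[i,4]>60: print(st[i],ce[i],onz(c,*ce[i],.086))
crop(c,240,150,340,250,6,"wc3")
print(shift([.5334,-.2155,.056]))
E
```

```text
[274 205  21  28 335] [283.59104478 222.12835821] [ 0.5317782  -0.21611962  0.086     ]
[-0.00080011  0.06988425 -0.00082067]
```

View pics/wc3.png

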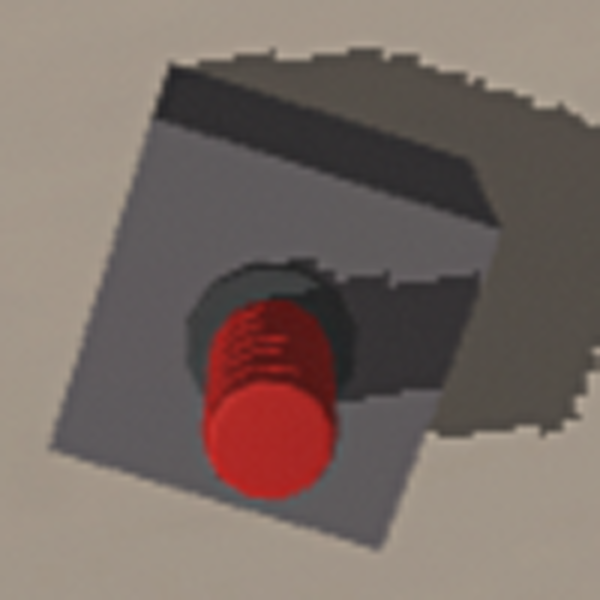

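Call:
carry_out(plan=[{"translation": [-0.001,0.02,-0.001],"delta_rot": [0,0,0]},{"translation": [0,0.02,0],"delta_rot": [0,0,0]},{"translation": [0,0.02,0],"delta_rot": [0,0,0]},{"translation": [0,0.01,0],"delta_rot": [0,0,0]},{"translation": [0,0,0],"delta_rot": [0,0,0]}])

```text
t: 3.88
eef_pos: [0.5328, -0.2163, 0.0553]
ee_rot: [-0.703, 0.079, -0.079, 0.703]
force: [-0.4, -0.2, -0.1]
finger_gap: 0.0511
```

Call:
carry_out(plan=[{"translation": [0,0,0],"delta_rot": [0,0,0]},{"translation": [0,0,0],"delta_rot": [0,0,0]},{"translation": [0,0,0],"delta_rot": [0,0,0]},{"translation": [0,0,0],"delta_rot": [0,0,0]},{"translation": [0,0,0],"delta_rot": [0,0,0]},{"translation": [0,0,0],"delta_rot": [0,0,0]}], grip=0, force=60)

```text
t: 4.62
eef_pos: [0.5329, -0.2173, 0.0553]
ee_rot: [-0.703, 0.079, -0.079, 0.703]
force: [-0.1, -0.5, -0.7]
finger_gap: 0.0001
```

```bash
python3 - <<'E'
from h import *
from plant import capture
for n in ["wrist","scene","top"]:
    c=capture(n);np.save(f"pics/{n}3.npy",c,allow_pickle=True);cv2.imwrite(f"pics/{n}3.png",c["image"])
    if n=="scene": crop(c,220,150,360,290,5,"sc3")
    if n=="top": crop(c,280,165,400,255,6,"tc3")
o,R=tool();print(o)
E
```

```text
{'t': 4.775, 'joint_positions': array([-5.93227730e-01,  3.47812775e-01,  1.71207632e+00,  1.18774363e-06,
        1.08175502e+00, -1.93918066e+00]), 'qd': array([-0.00051336,  0.00251797, -0.00105453,  0.00052494, -0.00060988,
        0.00143979]), 'tau': array([-3.73586445e-03, -4.77410352e+01, -3.00816858e+01, -5.80878059e-04,
        1.00570331e-03,  1.55759075e-06]), 'eef_pos': array([ 0.53295036, -0.21726146,  0.05535978]), 'ee_rot': array([-0.70263429,  0.07934296, -0.07931103,  0.70265177]), 'force': array([ 0.17169565,  0.3626111 , -0.41432081]), 'torque': array([ 0.0104176 ,  0.00351124, -0.03303692]), 'finger_gap': 0.00038975285285551526}
```

View pics/wrist3.png

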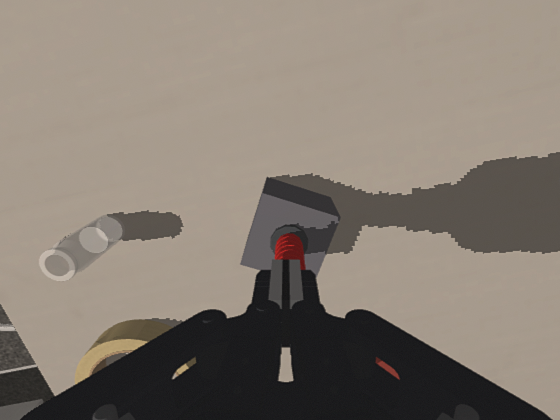

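View pics/sc3.png

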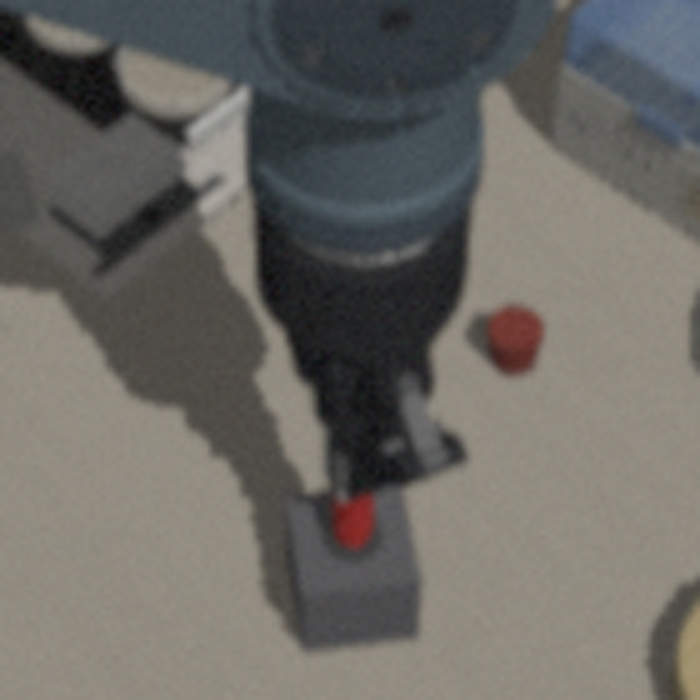

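View pics/tc3.png

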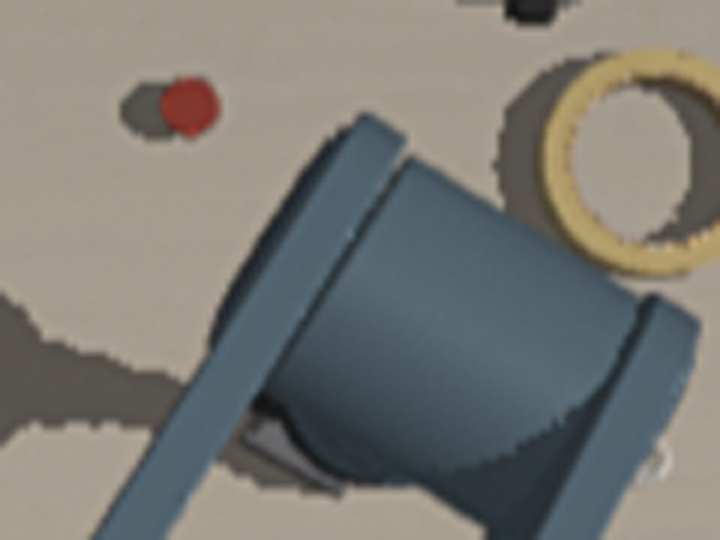

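```bash
python3 - <<'E'
from h import *
c=load("wrist3");s=load("scene3")
crop(c,225,215,355,315,6,"wc3b");crop(s,270,215,330,260,12,"sc3b")
print(proj(c,[.533,-.2173,.0553]),proj(s,[.533,-.2173,.0553]), proj(c,[.5328,-.2155,.086]),proj(s,[.5328,-.2155,.086]))
E
```

```text
(np.float64(286.1227099593963), np.float64(248.15337918637528)) (np.float64(290.5487355767738), np.float64(255.64529000392233)) (np.float64(289.57694918933095), np.float64(272.51708373546376)) (np.float64(290.09602845121333), np.float64(246.733278509382))
```

View pics/wc3b.png

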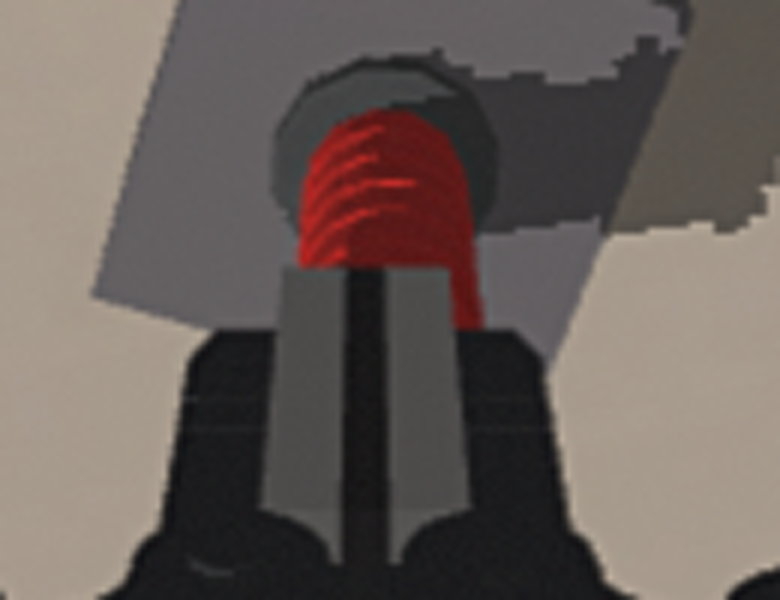

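View pics/sc3b.png

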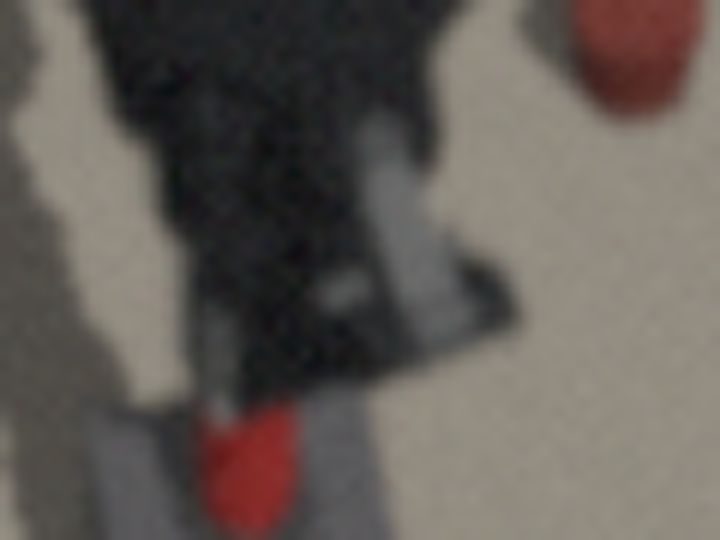

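```bash
python3 - <<'E'
from h import *
c=load("wrist3");s=load("scene3")
print(tri([(c,285.8,259.6),(s,288.3,249.6)]))
print(tri([(c,285.8,259.6),(s,287.5,249.0)]))
T=c["T"];print(T)
# if tip near face at x offset -11mm, where along ray
o,R=tool();oo,d=ray(c,285.8,259.6)
for z in (.055,.065,.075,.085):print(z,R.T@(onz(c,285.8,259.6,z)-o["eef_pos"]))
E
```

```text
(array([ 0.52751612, -0.21625245,  0.08149608]), [np.float64(3.3319260188962664e-05), np.float64(3.3319260188847976e-05)])
(array([ 0.52575812, -0.21586885,  0.08493786]), [np.float64(2.30322552744605e-05), np.float64(2.303225527443878e-05)])
[[ 2.23502493e-01 -9.25394717e-01 -3.06090270e-01  4.53303583e-01]
 [ 9.74703151e-01  2.11991271e-01  7.08058511e-02 -1.99383574e-01]
 [-6.34895095e-04 -3.14172435e-01  9.49365724e-01  2.32076975e-01]
 [ 0.00000000e+00  0.00000000e+00  0.00000000e+00  1.00000000e+00]]
0.055 [ 0.00782693  0.0003594  -0.00022113]
0.065 [ 0.00277471 -0.00964036 -0.00022707]
0.075 [-0.00227752 -0.01964012 -0.00023301]
0.085 [-0.00732974 -0.02963988 -0.00023894]
```

Call:
carry_out(plan=[{"translation": [0,0,0],"delta_rot": [0,0,0]},{"translation": [0,0,0.001],"delta_rot": [0,0,0]},{"translation": [0,0,0],"delta_rot": [0,0,0]},{"translation": [0,0.004,0],"delta_rot": [0,0,0]},{"translation": [0,0.004,0],"delta_rot": [0,0,0]},{"translation": [0,0.004,0],"delta_rot": [0,0,0]},{"translation": [0,0,0],"delta_rot": [0,0,0]}], grip=0.5)

```text
t: 5.65
eef_pos: [0.5328, -0.216, 0.0428]
ee_rot: [-0.702, 0.08, -0.079, 0.703]
force: [-1.2, 0.5, 0.4]
finger_gap: 0.0427
```

```bash
python3 - <<'E'
from h import *
from plant import capture
for n in ["wrist","scene"]:
    c=capture(n);np.save(f"pics/{n}4.npy",c,allow_pickle=True);cv2.imwrite(f"pics/{n}4.png",c["image"])
    if n=="scene": crop(c,260,190,330,280,6,"sc4")
    else: crop(c,200,200,380,320,4,"wc4")
    o,R=tool();print(o["t"],o["eef_pos"],o["force"],o["finger_gap"])
a=cv2.imread("pics/wc4.png")
E
```

```text
5.7 [ 0.53300928 -0.21618097  0.04308532] [-0.83391871 -0.40601965  0.39476158] 0.04268997703222061
5.75 [ 0.5331667  -0.21626778  0.04330769] [-0.01548508  0.29005008  0.09328086] 0.042571015292471315
```

View pics/wc4.png

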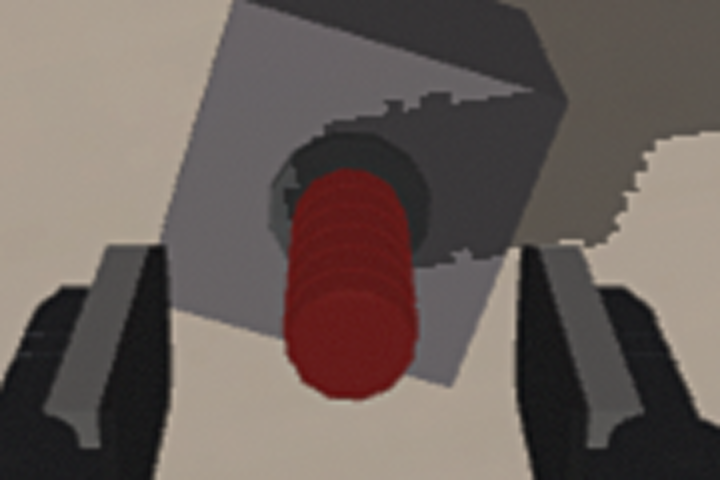

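View pics/sc4.png

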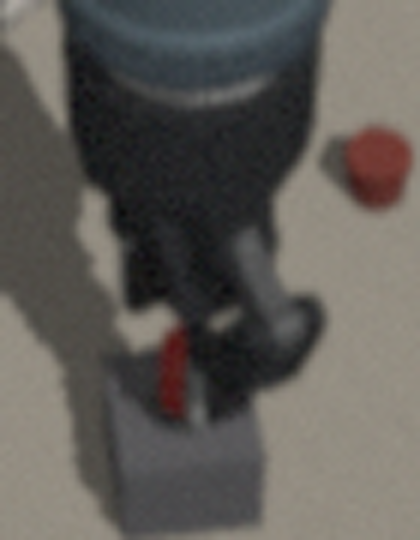

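Call:
carry_out(plan=[{"translation": [0,0.003,0],"delta_rot": [0,0,0]},{"translation": [0,0.003,0],"delta_rot": [0,0,0]},{"translation": [0,0.003,0],"delta_rot": [0,0,0]},{"translation": [0,0.003,0],"delta_rot": [0,0,0]},{"translation": [0,0.003,0],"delta_rot": [0,0,0]},{"translation": [0,0,0],"delta_rot": [0,0,0]}])

```text
t: 6.5
eef_pos: [0.533, -0.2161, 0.028]
ee_rot: [-0.703, 0.079, -0.079, 0.703]
force: [0.7, 0.3, 0.2]
finger_gap: 0.043
```

```bash
python3 - <<'E'
from h import *
from plant import capture
for n in ["wrist","scene"]:
    c=capture(n);np.save(f"pics/{n}5.npy",c,allow_pickle=True);cv2.imwrite(f"pics/{n}5.png",c["image"])
    if n=="scene": crop(c,260,190,330,280,6,"sc5")
    else: crop(c,200,200,380,320,4,"wc5")
    o,R=tool();print(o["t"],o["eef_pos"],o["force"],o["finger_gap"])
E
```

```text
6.55 [ 0.53310554 -0.21621787  0.02825073] [ 0.1901292  -0.87060936 -0.88884829] 0.04262439863928311
6.6 [ 0.53321877 -0.21631644  0.02838584] [0.17777427 0.3485102  0.22885567] 0.042726613686258845
```

View pics/wc5.png

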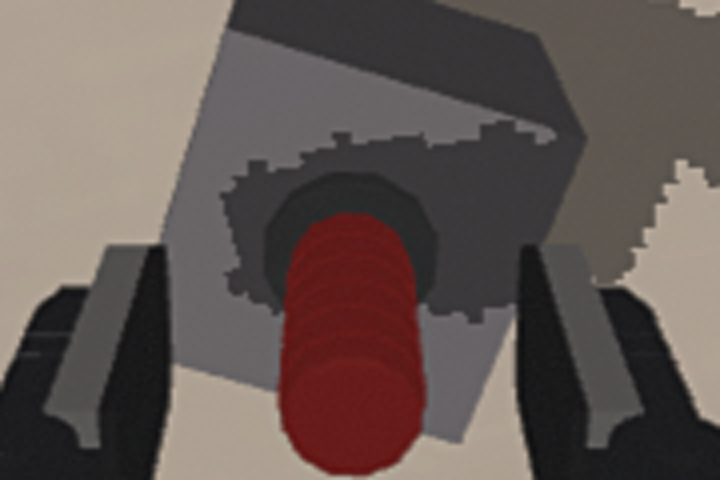

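View pics/sc5.png

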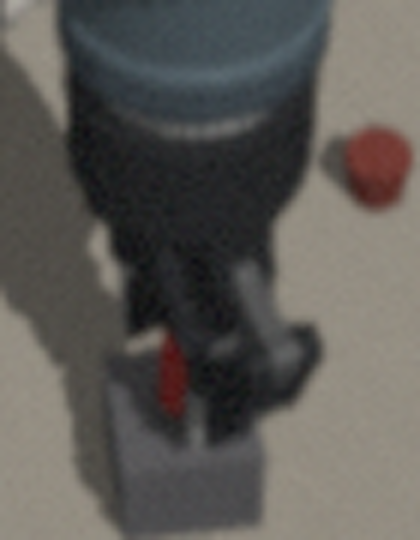

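Call:
carry_out(plan=[{"translation": [0,0,0],"delta_rot": [0,0,0]},{"translation": [0,0,0],"delta_rot": [0,0,0]},{"translation": [0,0,0],"delta_rot": [0,0,0]},{"translation": [0,0,0],"delta_rot": [0,0,0]}], grip=0, force=40)

```text
t: 7.1
eef_pos: [0.5333, -0.2163, 0.0286]
ee_rot: [0.703, -0.079, 0.079, -0.703]
force: [-0.4, 0.8, 1.7]
finger_gap: 0.0146
```

```bash
python3 - <<'E'
from h import *
from plant import capture
for n in ["wrist"]:
    c=capture(n);np.save(f"pics/{n}6.npy",c,allow_pickle=True)
    crop(c,200,200,380,320,4,"wc6")
    o,R=tool();print(o["t"],o["eef_pos"],o["force"],o["finger_gap"])
E
```

```text
7.15 [ 0.53332743 -0.21635944  0.02857925] [ 0.17298305 -0.07932941  2.45446585] 0.014348959176176432
```

View pics/wc6.png

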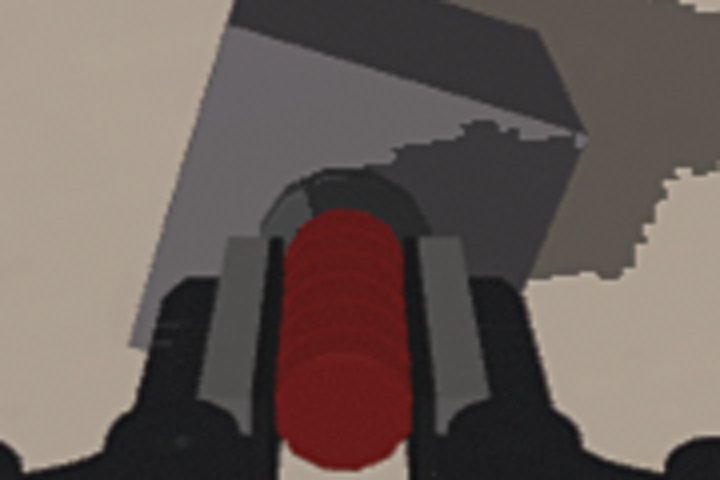

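Call:
carry_out(plan=[{"translation": [0,-0.005,0],"delta_rot": [0,0,0]},{"translation": [0,-0.012,0],"delta_rot": [0,0,0]},{"translation": [0,-0.015,0],"delta_rot": [0,0,0]},{"translation": [0,-0.016,0],"delta_rot": [0,0,0]},{"translation": [0,-0.02,0],"delta_rot": [0,0,0]},{"translation": [0,-0.02,0],"delta_rot": [0,0,0]},{"translation": [0,0,0],"delta_rot": [0,0,0]},{"translation": [0,0,0],"delta_rot": [0,0,0]}], force=60)

```text
t: 8.15
eef_pos: [0.5329, -0.2161, 0.1162]
ee_rot: [-0.703, 0.079, -0.079, 0.703]
force: [-0.1, 0.1, -0.5]
finger_gap: 0.0139
```

```bash
python3 - <<'E'
from h import *
from plant import capture
for n in ["wrist","scene"]:
    c=capture(n);np.save(f"pics/{n}7.npy",c,allow_pickle=True)
    if n=="scene": crop(c,250,170,340,290,5,"sc7")
    else: crop(c,200,200,380,320,4,"wc7")
    o,R=tool();print(o["t"],o["eef_pos"],o["force"],o["torque"],o["finger_gap"])
print(shift([.5185,.0235,.115]))
E
```

```text
8.2 [ 0.53264811 -0.21593411  0.11568612] [ 0.00774633 -0.32928394  0.0306308 ] [ 0.00849516  0.02811209 -0.02708485] 0.013943726484869667
8.25 [ 0.53253453 -0.21584728  0.1154338 ] [-0.02636294 -0.62055842 -0.14104776] [ 0.02690236 -0.02132102 -0.03041781] 0.01388747342193327
[-0.06704396  0.00068872  0.2301932 ]
```

View pics/wc7.png

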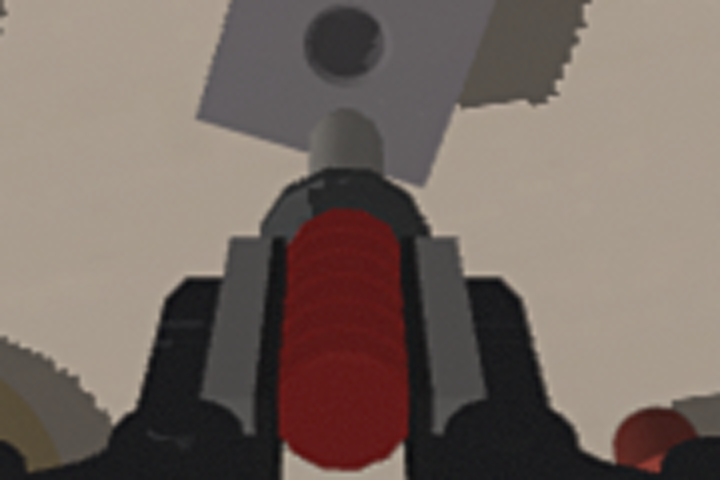

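View pics/sc7.png

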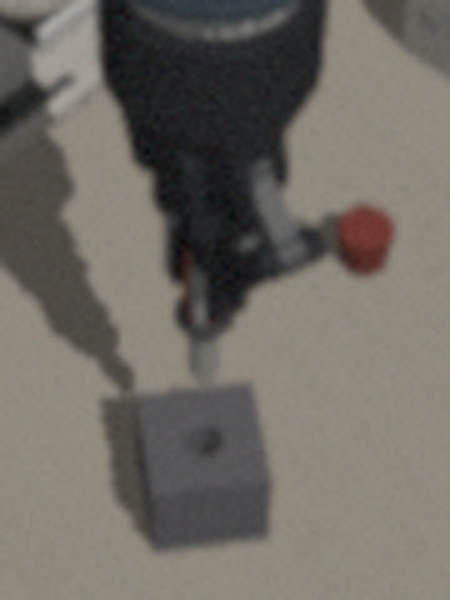

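```bash
python3 - <<'E'
from h import *
np.set_printoptions(precision=4,suppress=True)
c=load("wrist7")
u,v=200+(344.5)/4-.5,200+(44.5)/4-.5
p=onz(c,u,v,.046);o,R=tool()
# camera->eef
print(p, p-np.array([.5328,-.2160,0]), R.T@(p-np.array([.5328,-.2160,.046])))
# eye est from wrist1
e=load("wrist1");print(onz(e,240+164.5/3.8-.5,165+178.5/3.8-.5,.068))
print(R.T@(c["T"][:3,3]-np.array([.5328,-.2160,.1160])),R.T@(e["T"][:3,3]-np.array([.499,.033,.1969])))
E
```

```text
[ 0.5322 -0.2163  0.046 ] [-0.0006 -0.0003  0.046 ] [-0.0005  0.     -0.0004]
[0.5172 0.0254 0.068 ]
[-0.0817 -0.1768 -0.0003] [-0.0814 -0.1767 -0.0005]
```

Call:
carry_out(plan=[{"translation": [-0.004,0,0.014],"delta_rot": [0,0,0]},{"translation": [-0.008,0,0.028],"delta_rot": [0,0,0]},{"translation": [-0.01,0,0.034],"delta_rot": [0,0,0]},{"translation": [-0.01,0,0.034],"delta_rot": [0,0,0]},{"translation": [-0.01,0,0.034],"delta_rot": [0,0,0]},{"translation": [-0.01,0,0.034],"delta_rot": [0,0,0]},{"translation": [-0.009,0,0.03],"delta_rot": [0,0,0]},{"translation": [-0.005,0,0.016],"delta_rot": [0,0,0]},{"translation": [-0.002,0,0.007],"delta_rot": [0,0,0]},{"translation": [0,0,0],"delta_rot": [0,0,0]},{"translation": [0,0,0],"delta_rot": [0,0,0]}])

```text
t: 9.62
eef_pos: [0.5186, 0.0233, 0.1164]
ee_rot: [0.703, -0.08, 0.08, -0.703]
force: [-0.1, -0.1, -1.6]
finger_gap: 0.014
```

```bash
python3 - <<'E'
from h import *
from plant import capture
for n in ["wrist"]:
    c=capture(n);np.save(f"pics/{n}8.npy",c,allow_pickle=True)
    crop(c,200,160,380,310,4,"wc8")
    o,R=tool();print(o["t"],o["eef_pos"],o["force"],o["torque"],o["finger_gap"])
E
```

```text
9.675 [0.51854185 0.02319957 0.11636138] [-0.0198772  -0.22389497 -0.0237392 ] [ 0.00709354  0.00404725 -0.01968854] 0.013919776622390169
```

View pics/wc8.png

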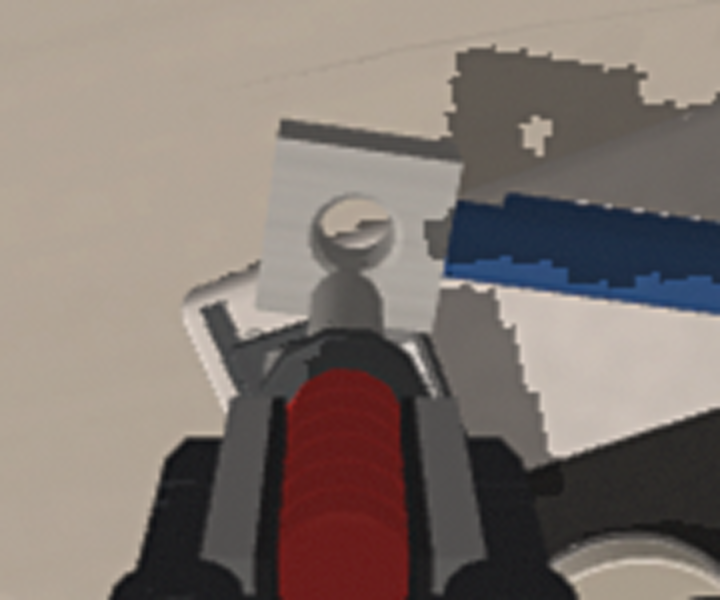

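```bash
python3 - <<'E'
from h import *
np.set_printoptions(precision=4,suppress=True)
c=load("wrist8");o,R=tool()
p=onz(c,200+354.5/4-.5,160+235.5/4-.5,.068)
print(p, R.T@(p-o["eef_pos"]), o["eef_pos"])
# fraction: project back expected hole circle
for a in range(0,360,45):
    q=p+np.array([np.cos(np.radians(a)),np.sin(np.radians(a)),0])*.00725
    u,v=proj(c,q);print(round((u-200)*4),round((v-160)*4),end=" | ")
E
```

```text
[0.5172 0.0251 0.068 ] [-0.0017  0.0484  0.0016] [0.5185 0.0232 0.1164]
361 269 | 385 253 | 391 225 | 374 202 | 344 197 | 319 214 | 314 242 | 332 265 |
```

Call:
carry_out(plan=[{"translation": [-0.001,0.005,0.002],"delta_rot": [0,0,0]},{"translation": [0,0.008,0],"delta_rot": [0,0,0]},{"translation": [0,0.007,0],"delta_rot": [0,0,0]},{"translation": [0,0.004,0],"delta_rot": [0,0,0]},{"translation": [0,0.003,0],"delta_rot": [0,0,0]},{"translation": [0,0.002,0],"delta_rot": [0,0,0]},{"translation": [0,0,0],"delta_rot": [0,0,0]}])

```text
t: 10.55
eef_pos: [0.5179, 0.0263, 0.0874]
ee_rot: [-0.703, 0.079, -0.079, 0.703]
force: [-0.8, 0.8, -0.8]
finger_gap: 0.0143
```

```bash
python3 - <<'E'
from h import *
from plant import capture
for n in ["wrist","scene"]:
    c=capture(n);np.save(f"pics/{n}9.npy",c,allow_pickle=True)
    if n=="scene": crop(c,180,120,280,220,6,"sc9")
    else: crop(c,200,160,380,310,4,"wc9")
    o,R=tool();print(o["t"],o["eef_pos"],o["force"],o["torque"],o["finger_gap"])
E
```

```text
10.6 [0.51793885 0.02624111 0.08748714] [-0.58219676  0.14071646 -0.1223606 ] [ 0.01589696 -0.02332777 -0.00980794] 0.014038223761352057
10.65 [0.51798371 0.02623831 0.08753889] [-0.47022    -0.11256546 -0.40265789] [-0.03665434  0.03960386  0.00698882] 0.013702115571000064
```

View pics/wc9.png

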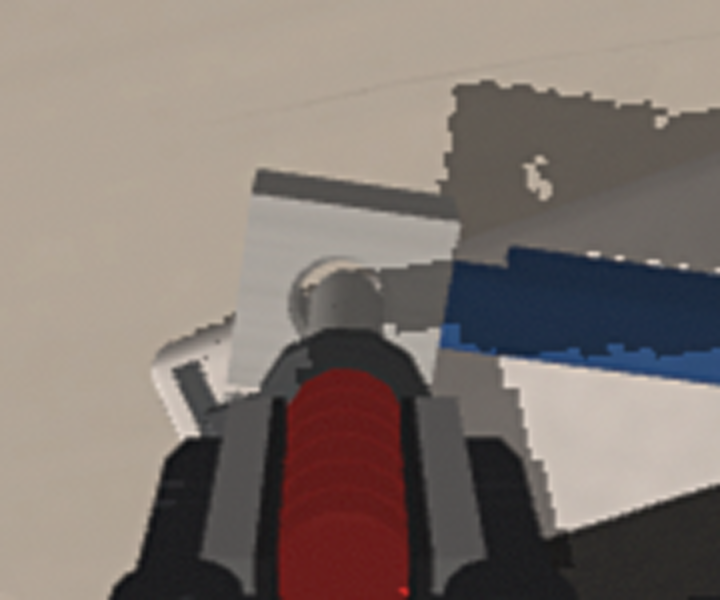

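View pics/sc9.png

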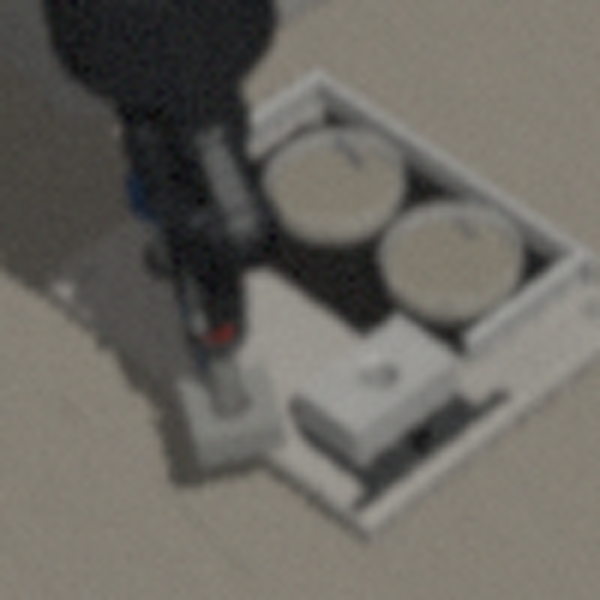

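Call:
carry_out(plan=[{"translation": [0,0,-0.0013],"delta_rot": [0,0,0]},{"translation": [0,0.002,0],"delta_rot": [0,0,0]},{"translation": [0,0.002,0],"delta_rot": [0,0,0]},{"translation": [0,0.002,0],"delta_rot": [0,0,0]},{"translation": [0,0,0],"delta_rot": [0,0,0]}])

```text
t: 11.28
eef_pos: [0.5173, 0.025, 0.0811]
ee_rot: [-0.703, 0.08, -0.079, 0.703]
force: [0.5, 1.1, -0.4]
finger_gap: 0.0141
```

Call:
carry_out(plan=[{"translation": [0,0.002,0],"delta_rot": [0,0,0]},{"translation": [0,0.002,0],"delta_rot": [0,0,0]},{"translation": [0,0,0],"delta_rot": [0,0,0]}])

```text
t: 11.65
eef_pos: [0.5174, 0.025, 0.0772]
ee_rot: [-0.703, 0.079, -0.079, 0.703]
force: [0.6, -0.2, -0.9]
finger_gap: 0.0137
```

```bash
python3 - <<'E'
from h import *
from plant import capture
for n in ["wrist","scene"]:
    c=capture(n);np.save(f"pics/{n}10.npy",c,allow_pickle=True)
    if n=="scene": crop(c,180,120,280,220,6,"sc10")
    else: crop(c,200,160,380,310,4,"wc10")
    o,R=tool();print(o["t"],o["eef_pos"],o["force"],o["torque"],o["finger_gap"])
E
```

```text
11.7 [0.51746698 0.02499661 0.07725907] [ 0.69146533 -0.89679013  0.06015818] [-0.05372768  0.00824515 -0.0197795 ] 0.014135459427388919
11.75 [0.51758172 0.0249803  0.07738605] [-0.09071718  0.54752838 -1.47904755] [ 0.02257963  0.00387711 -0.02585874] 0.013913641887652475
```

View pics/wc10.png

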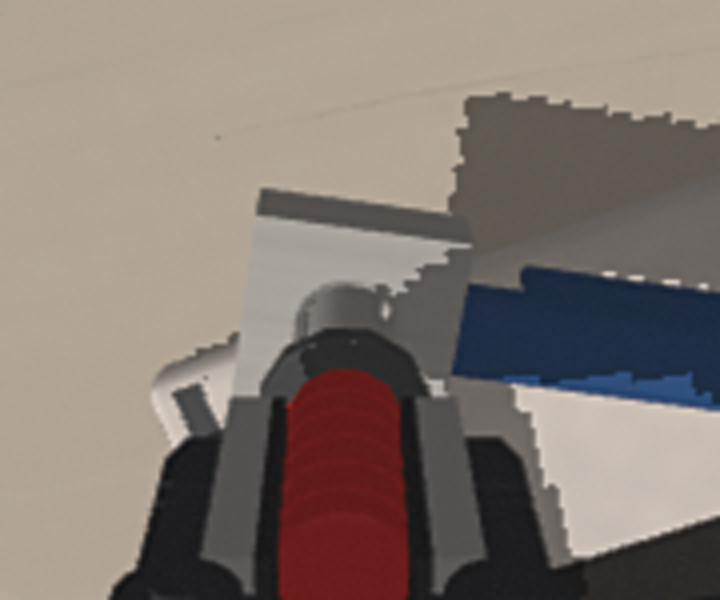

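View pics/sc10.png

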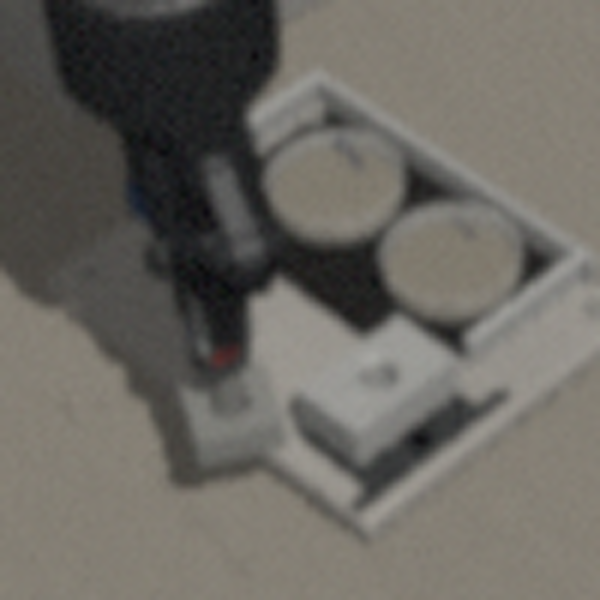

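```bash
python3 - <<'E'
from h import *
o,R=tool();piv=np.array([.5645,.1463])
A=np.radians(np.linspace(-111.3,-84.3,13))
P=piv+.13*np.c_[np.cos(A),np.sin(A)]
for d in np.diff(P,axis=0): print(np.round(1e3*(R.T@np.array([*d,0])),1))
E
```

```text
[ 5.1 -0.  -0.6]
[ 5.1 -0.  -0.4]
[ 5.1 -0.  -0.2]
[ 5.1 -0.  -0. ]
[ 5.1 -0.   0.2]
[ 5.1 -0.   0.4]
[ 5.1 -0.   0.6]
[ 5.  -0.   0.8]
[ 5.  -0.   0.9]
[ 5.  -0.   1.1]
[ 4.9 -0.   1.3]
[ 4.9 -0.   1.5]
```

Call:
carry_out(plan=[{"translation": [0.0051,0,-0.0006],"delta_rot": [0,0,0]},{"translation": [0.0051,0,-0.0004],"delta_rot": [0,0,0]},{"translation": [0.0051,0,-0.0002],"delta_rot": [0,0,0]},{"translation": [0.0051,0,0],"delta_rot": [0,0,0]},{"translation": [0,0,0],"delta_rot": [0,0,0]}])

```text
t: 12.38
eef_pos: [0.5378, 0.019, 0.0775]
ee_rot: [0.703, -0.079, 0.08, -0.703]
force: [-0.6, -0.1, -0.6]
finger_gap: 0.0137
```

```bash
python3 - <<'E'
from h import *
from plant import capture
for n in ["wrist"]:
    c=capture(n);np.save(f"pics/{n}11.npy",c,allow_pickle=True)
    crop(c,200,160,380,310,4,"wc11")
    o,R=tool();print(o["t"],o["eef_pos"],o["force"],o["torque"],o["finger_gap"])
E
```

```text
12.425 [0.53756779 0.01902547 0.07742348] [-0.38822462 -0.52407936  0.20234388] [0.0085181  0.05194686 0.03144665] 0.014058829738097103
```

View pics/wc11.png

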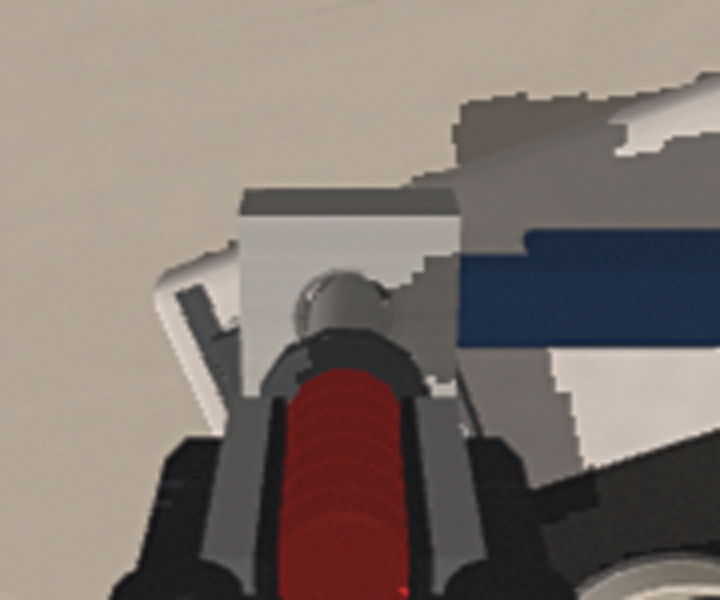

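Call:
carry_out(plan=[{"translation": [0.0051,0,0.0002],"delta_rot": [0,0,0]},{"translation": [0.0051,0,0.0004],"delta_rot": [0,0,0]},{"translation": [0.0051,0,0.0006],"delta_rot": [0,0,0]},{"translation": [0.005,0,0.0008],"delta_rot": [0,0,0]},{"translation": [0.005,0,0.0009],"delta_rot": [0,0,0]},{"translation": [0.005,0,0.0011],"delta_rot": [0,0,0]},{"translation": [0,0,0],"delta_rot": [0,0,0]}])

```text
t: 13.3
eef_pos: [0.5682, 0.0163, 0.0775]
ee_rot: [0.703, -0.079, 0.08, -0.703]
force: [-0.0, 0.2, -0.9]
finger_gap: 0.014
```

Call:
carry_out(plan=[{"translation": [0.0049,0,0.0013],"delta_rot": [0,0,0]},{"translation": [0.0049,0,0.0015],"delta_rot": [0,0,0]},{"translation": [0,0,0],"delta_rot": [0,0,0]},{"translation": [0,0,0],"delta_rot": [0,0,0]}])

```text
t: 13.8
eef_pos: [0.5781, 0.0169, 0.0775]
ee_rot: [0.703, -0.079, 0.079, -0.703]
force: [0.1, -0.6, 0.0]
finger_gap: 0.0139
```

```bash
python3 - <<'E'
from h import *
from plant import capture
for n in ["wrist","scene"]:
    c=capture(n);np.save(f"pics/{n}12.npy",c,allow_pickle=True)
    if n=="scene": crop(c,180,120,280,220,6,"sc12")
    else: cv2.imwrite("pics/wc12.png",c["image"]);
    o,R=tool();print(o["t"],o["eef_pos"],o["force"],o["torque"],o["finger_gap"])
E
```

```text
13.85 [0.57797619 0.01686671 0.07747172] [-1.17093056  0.07493872 -0.3003817 ] [-0.01724038  0.01631792 -0.04970464] 0.013968067645975614
13.9 [0.57792154 0.01687411 0.07748255] [-0.0137924  -0.15313003  0.38961911] [-0.01922082  0.03177706 -0.00653435] 0.014209263812934659
```

View pics/wc12.png

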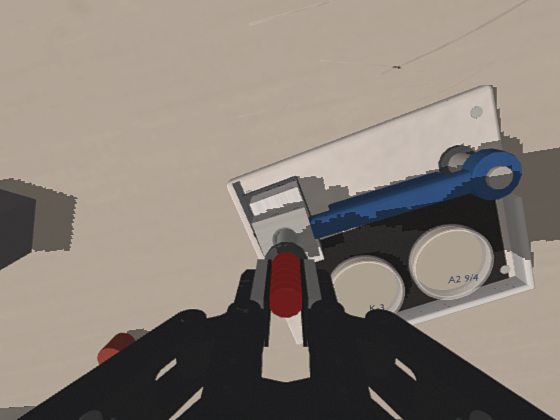

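View pics/sc12.png

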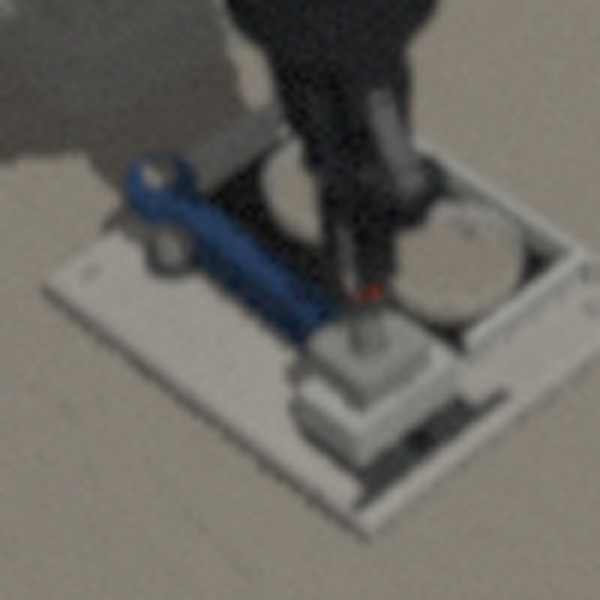

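Call:
carry_out(plan=[{"translation": [0,0.002,0],"delta_rot": [0,0,0]},{"translation": [0,0.002,0],"delta_rot": [0,0,0]},{"translation": [0,0.002,0],"delta_rot": [0,0,0]},{"translation": [0,0.001,0],"delta_rot": [0,0,0]},{"translation": [0,0.0005,0],"delta_rot": [0,0,0]},{"translation": [0,0,0],"delta_rot": [0,0,0]}])

```text
t: 14.65
eef_pos: [0.5778, 0.0169, 0.0699]
ee_rot: [0.703, -0.079, 0.079, -0.703]
force: [-0.5, 0.6, -0.3]
finger_gap: 0.0141
```

Call:
carry_out(plan=[{"translation": [0,0.001,0],"delta_rot": [0,0,0]},{"translation": [0,0,0],"delta_rot": [0,0,0]}])

```text
t: 14.9
eef_pos: [0.5777, 0.017, 0.0688]
ee_rot: [-0.703, 0.079, -0.079, 0.703]
force: [-0.1, -0.5, 0.2]
finger_gap: 0.0134
```

Call:
carry_out(plan=[{"translation": [0,0.001,0],"delta_rot": [0,0,0]},{"translation": [0,0,0],"delta_rot": [0,0,0]}])

```text
t: 15.15
eef_pos: [0.5778, 0.017, 0.0679]
ee_rot: [-0.703, 0.079, -0.079, 0.703]
force: [0.5, -0.5, -1.1]
finger_gap: 0.0141
```

Call:
carry_out(plan=[{"translation": [0,0.001,0],"delta_rot": [0,0,0]},{"translation": [0,0.0005,0],"delta_rot": [0,0,0]},{"translation": [0,0,0],"delta_rot": [0,0,0]}])

```text
t: 15.52
eef_pos: [0.578, 0.0169, 0.0665]
ee_rot: [-0.703, 0.079, -0.079, 0.703]
force: [1.8, -0.2, 0.1]
finger_gap: 0.0139
```

Call:
carry_out(plan=[{"translation": [0,0.001,0],"delta_rot": [0,0,0]},{"translation": [0,0.0005,0],"delta_rot": [0,0,0]},{"translation": [0,0,0],"delta_rot": [0,0,0]}])

```text
t: 15.9
eef_pos: [0.578, 0.017, 0.065]
ee_rot: [-0.703, 0.079, -0.079, 0.703]
force: [2.5, -0.4, 0.9]
finger_gap: 0.0144
```

Call:
carry_out(plan=[{"translation": [0,0.001,0],"delta_rot": [0,0,0]},{"translation": [0,0.0005,0],"delta_rot": [0,0,0]},{"translation": [0,0,0],"delta_rot": [0,0,0]}])

```text
t: 16.27
eef_pos: [0.578, 0.017, 0.0635]
ee_rot: [-0.703, 0.079, -0.079, 0.703]
force: [2.1, -0.2, 1.4]
finger_gap: 0.0139
```

Call:
carry_out(plan=[{"translation": [0.0008,0,0.0003],"delta_rot": [0,0,0]},{"translation": [0,0,0],"delta_rot": [0,0,0]},{"translation": [0,0,0],"delta_rot": [0,0,0]}])

```text
t: 16.65
eef_pos: [0.5785, 0.017, 0.0633]
ee_rot: [0.703, -0.079, 0.079, -0.703]
force: [1.7, -0.4, -0.4]
finger_gap: 0.0143
```

Call:
carry_out(plan=[{"translation": [0,0.001,0],"delta_rot": [0,0,0]},{"translation": [0,0.001,0],"delta_rot": [0,0,0]},{"translation": [0,0,0],"delta_rot": [0,0,0]}])

```text
t: 17.02
eef_pos: [0.5785, 0.0171, 0.0612]
ee_rot: [-0.703, 0.079, -0.079, 0.703]
force: [1.1, 0.7, -0.0]
finger_gap: 0.0137
```

Call:
carry_out(plan=[{"translation": [0.0005,0.001,0.0002],"delta_rot": [0,0,0]},{"translation": [0,0.0015,0],"delta_rot": [0,0,0]},{"translation": [0,0.0015,0],"delta_rot": [0,0,0]},{"translation": [0,0,0],"delta_rot": [0,0,0]}])

```text
t: 17.52
eef_pos: [0.5789, 0.0172, 0.0571]
ee_rot: [-0.703, 0.08, -0.079, 0.703]
force: [-0.8, -0.0, -1.6]
finger_gap: 0.0139
```

Call:
carry_out(plan=[{"translation": [0,0.001,0],"delta_rot": [0,0,0]},{"translation": [0,0.001,0],"delta_rot": [0,0,0]},{"translation": [0,0.001,0],"delta_rot": [0,0,0]},{"translation": [0,0,0],"delta_rot": [0,0,0]}])

```text
t: 18.02
eef_pos: [0.579, 0.0171, 0.0542]
ee_rot: [0.703, -0.079, 0.079, -0.703]
force: [-0.1, -0.2, -1.3]
finger_gap: 0.0138
```

Call:
carry_out(plan=[{"translation": [0,0.001,0],"delta_rot": [0,0,0]},{"translation": [0,0.001,0],"delta_rot": [0,0,0]},{"translation": [0,0,0],"delta_rot": [0,0,0]}])

```text
t: 18.4
eef_pos: [0.5791, 0.0172, 0.0523]
ee_rot: [-0.703, 0.079, -0.079, 0.703]
force: [-0.7, -0.9, -0.2]
finger_gap: 0.0138
```

Call:
carry_out(plan=[{"translation": [0,0.001,0],"delta_rot": [0,0,0]},{"translation": [0,0.0005,0],"delta_rot": [0,0,0]},{"translation": [0,0,0],"delta_rot": [0,0,0]}])

```text
t: 18.77
eef_pos: [0.5792, 0.0172, 0.0509]
ee_rot: [-0.703, 0.079, -0.079, 0.703]
force: [-0.4, -0.4, -0.3]
finger_gap: 0.0141
```

```bash
python3 - <<'E'
from h import *
from plant import capture
for n in ["wrist","scene"]:
    c=capture(n);np.save(f"pics/{n}13.npy",c,allow_pickle=True)
    if n=="scene": crop(c,180,120,280,220,6,"sc13")
    else: crop(c,200,160,380,310,4,"wc13")
    o,R=tool();print(o["t"],o["eef_pos"],o["force"],o["torque"],o["finger_gap"])
E
```

```text
18.825 [0.57917234 0.01715073 0.05083592] [-0.39999541 -0.71417327  0.22355192] [-0.0397702   0.09142325 -0.03220204] 0.014226244191501314
18.875 [0.57915614 0.0171637  0.05082617] [-0.71766109 -0.53500326 -1.49215815] [-0.0262379   0.11469037  0.00640489] 0.014285080711089962
```

View pics/wc13.png

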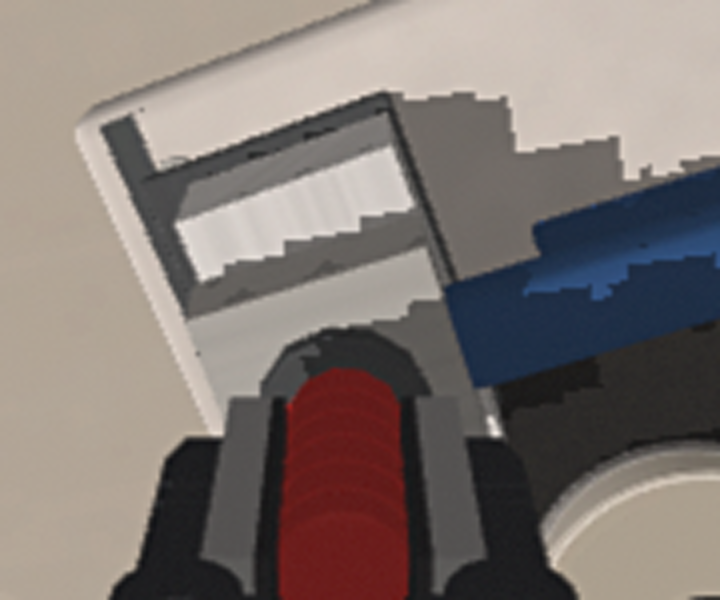

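View pics/sc13.png

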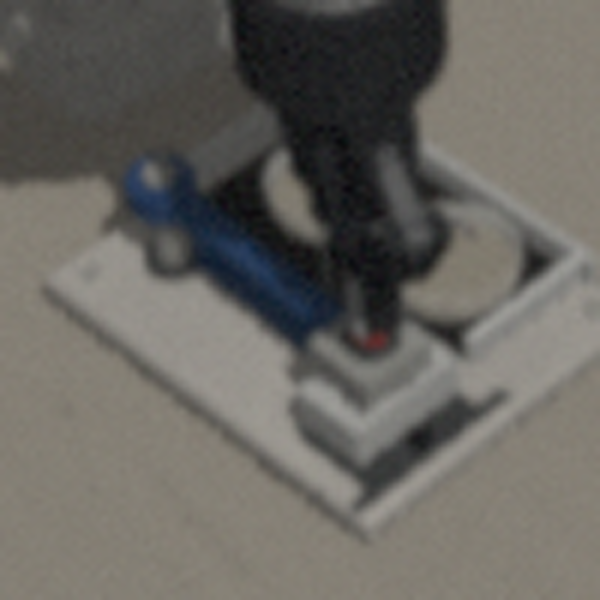

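Call:
carry_out(plan=[{"translation": [0,0.0005,0],"delta_rot": [0,0,0]},{"translation": [0,0,0],"delta_rot": [0,0,0]},{"translation": [0,0,0],"delta_rot": [0,0,0]}])

```text
t: 19.25
eef_pos: [0.5794, 0.0171, 0.0506]
ee_rot: [0.703, -0.079, 0.079, -0.703]
force: [-0.0, 1.1, 1.2]
finger_gap: 0.0139
```

Call:
carry_out(plan=[{"translation": [0,0.0005,0],"delta_rot": [0,0,0]},{"translation": [0,0,0],"delta_rot": [0,0,0]},{"translation": [0,0,0],"delta_rot": [0,0,0]}])

```text
t: 19.62
eef_pos: [0.5798, 0.0172, 0.0506]
ee_rot: [-0.703, 0.079, -0.08, 0.703]
force: [-0.6, 1.8, 5.4]
finger_gap: 0.0142
```

Call:
carry_out(plan=[{"translation": [0,-0.0005,0],"delta_rot": [0,0,0]},{"translation": [0,0,0],"delta_rot": [0,0,0]},{"translation": [0,0,0],"delta_rot": [0,0,0]},{"translation": [0,0,0],"delta_rot": [0,0,0]},{"translation": [0,0,0],"delta_rot": [0,0,0]}], grip=0.5)

```text
t: 20.25
eef_pos: [0.5791, 0.0171, 0.0503]
ee_rot: [0.703, -0.079, 0.079, -0.703]
force: [1.4, 0.2, -0.3]
finger_gap: 0.0427
```

Call:
carry_out(plan=[{"translation": [0,-0.005,0],"delta_rot": [0,0,0]},{"translation": [0,-0.01,0],"delta_rot": [0,0,0]},{"translation": [0,-0.015,0],"delta_rot": [0,0,0]},{"translation": [0,-0.02,0],"delta_rot": [0,0,0]},{"translation": [0,-0.02,0],"delta_rot": [0,0,0]},{"translation": [0,-0.02,0],"delta_rot": [0,0,0]},{"translation": [-0.03,-0.02,0],"delta_rot": [0,0,0]},{"translation": [-0.04,-0.02,0],"delta_rot": [0,0,0]},{"translation": [-0.04,0,0],"delta_rot": [0,0,0]},{"translation": [0,0,0],"delta_rot": [0,0,0]},{"translation": [0,0,0],"delta_rot": [0,0,0]}])

```text
t: 21.62
eef_pos: [0.473, 0.0414, 0.1816]
ee_rot: [0.703, -0.078, 0.08, -0.703]
force: [0.4, -0.8, -0.2]
finger_gap: 0.0428
```

```bash
python3 - <<'E'
from h import *
from plant import capture
for n in ["wrist","scene","top"]:
    c=capture(n);np.save(f"pics/{n}14.npy",c,allow_pickle=True)
    if n=="scene": crop(c,180,120,320,280,4,"sc14")
    elif n=="wrist": cv2.imwrite("pics/wc14.png",c["image"])
    else: crop(c,165,165,265,255,6,"tc14")
    o,R=tool();print(o["t"],o["eef_pos"],o["force"],o["finger_gap"])
E
```

```text
21.675 [0.47315057 0.04133322 0.18126559] [ 0.27963325  0.23790174 -0.45410068] 0.04271631392634941
21.725 [0.47307264 0.0413217  0.18093507] [ 1.17535694 -0.74344653  0.69039764] 0.04256095509876762
21.775 [0.47288482 0.04131809 0.18063452] [-0.68087273  0.14050578 -0.41378289] 0.042483033228155165
```

View pics/wc14.png

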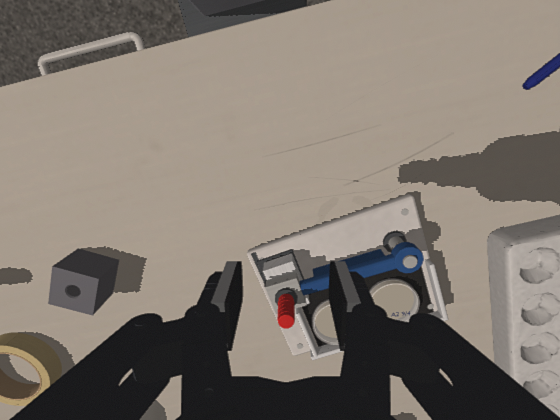

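View pics/sc14.png

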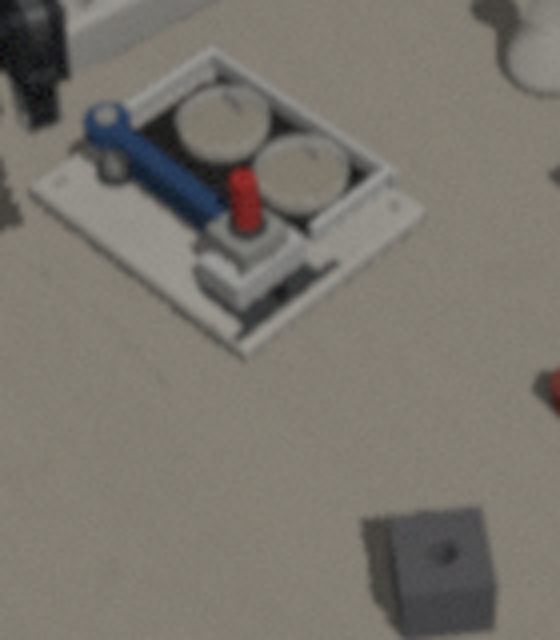

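```bash
python3 - <<'E'
from h import *
c=load("scene14");t=load("top14");crop(c,225,155,265,195,15,"sc15")
crop(t,225,195,265,225,15,"tc15")
s0=load("scene0");t0=load("top0")
for n,a,b,r in [("dish scene",s0,c,(222,138,272,162)),("stopper top",t0,t,(300,172,325,195)),("vial top",t0,t,(365,230,400,250)),("dish top",t0,t,(190,182,240,205))]:
    u0,v0,u1,v1=r;d=cv2.absdiff(a["image"][v0:v1,u0:u1],b["image"][v0:v1,u0:u1]);print(n,d.mean(),(d.max(2)>40).sum())
E
```

```text
dish scene 5.232222222222222 4
stopper top 6.895072463768116 0
vial top 7.404761904761905 0
dish top 5.816521739130435 0
```

View pics/sc15.png

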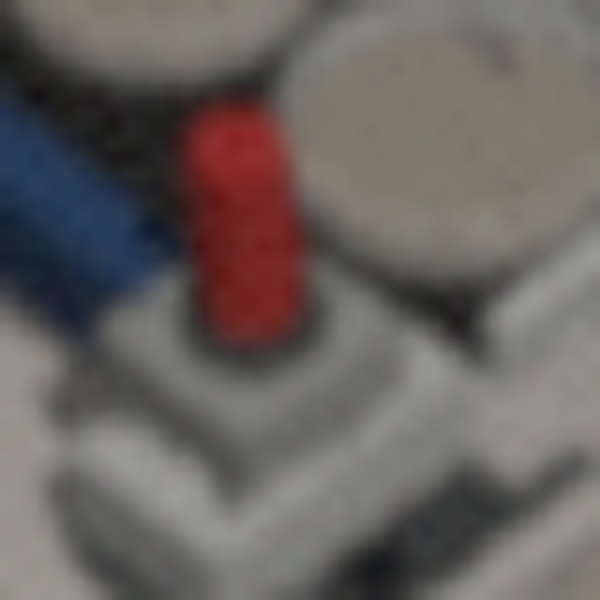

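View pics/tc15.png

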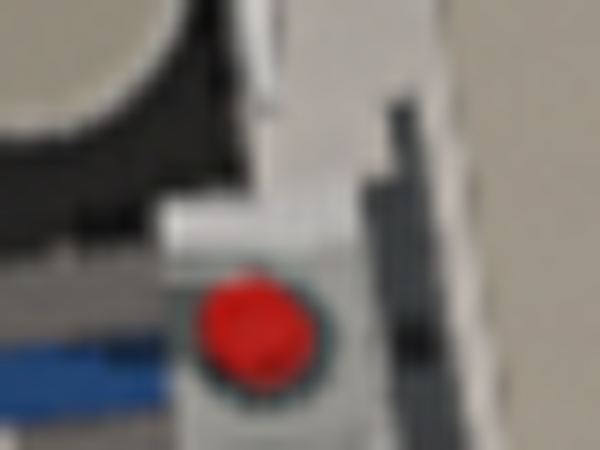

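View pics/tc14.png

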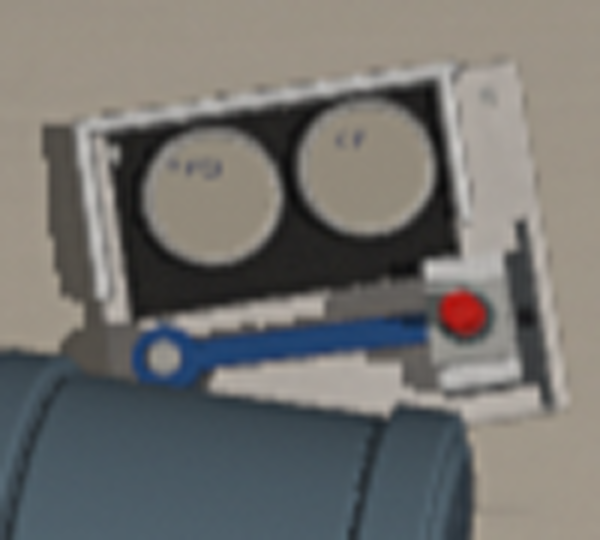

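```bash
python3 - <<'E'
from h import *
c=load("scene14");t=load("top14")
print(tri([(c,225+235.5/15-.5,155+140/15-.5),(t,225+262.5/15-.5,195+333/15-.5)]))
for z in (.072,.108):
    print([( (proj(i,[.580,.0165,z])[0]-225+.5)*15, (proj(i,[.580,.0165,z])[1]-v+.5)*15) for i,v in ((c,155),(t,195))])
E
```

```text
(array([0.57724093, 0.01258278, 0.11510547]), [np.float64(0.0007474222568684013), np.float64(0.0007474222568681013)])
[(np.float64(260.4954084790941), np.float64(313.54786083858755)), (np.float64(260.9957923709888), np.float64(346.8056439401471))]
[(np.float64(243.53196252808857), np.float64(149.87398608509437)), (np.float64(240.4654107821156), np.float64(325.26727043106547))]
```

```bash
python3 - <<'E'
from h import *
c=load("wrist14");crop(c,245,235,335,345,6,"wc15")
E
```

```text
(no output)
```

View pics/wc15.png

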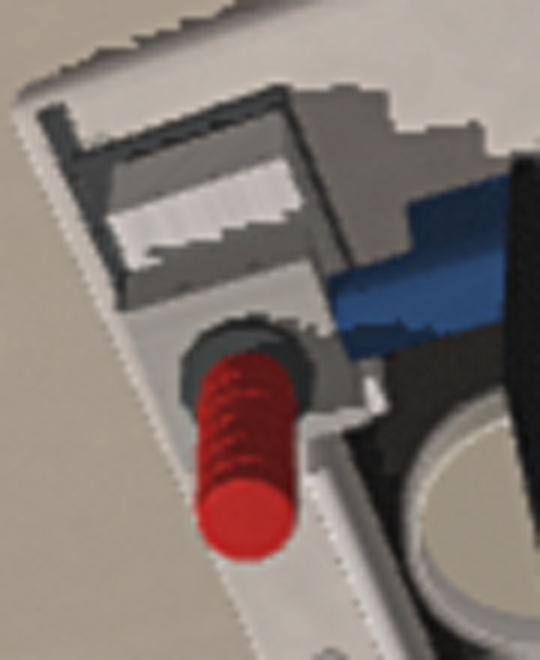

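Collar flat on the eye plate, with no shank showing (collar centre about (286, 298) in the wrist frame), the pin upright and the bar shut. Handing in.

```bash
python3 -c "
from plant import job_done
print(job_done())"
```

```text
the job is handed in; nothing more can be done
None
```

The bar is shut across the front and the pin is locked in place. I took the pin from the stand, put it into the eye, swung the bar shut with it and fed it on into the catch hole. Then I seated the collar and let go, at about 22 s on the clock.

**Feel:** side force stayed at or below about 2.5 N while lining up the holes. The pin stopped dropping at a 5.4 N push, within about 0.1 mm of the height expected for a seated collar.

**Last pictures:** they show the collar flat on the eye plate with no shank visible, the pin upright and the gripper well clear. Before-and-after pictures show no sign that the dishes, the vial or the stopper moved.

**What disagreed:**
- **Fingertips:** they sat about 30 mm farther back than the reported tool point. The first grasp therefore closed on nothing above the handle, without touching it, and I regrasped lower using the camera.
- **Pin height:** measured from two final pictures, the top of the handle came out at 115 mm, against the 108 mm expected. I put this down to blurred pixels and camera calibration, because the force stop and the close wrist picture both show it seated.

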